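Refit a centrifuge rotor with its washed inserts, balanced

TASK

The washed tube inserts are standing on the draining mat and have to go back into the four buckets of the centrifuge rotor on its stand, so that it runs balanced: the two inserts with one large hole in buckets directly opposite each other, and the two with four small holes directly opposite each other in the remaining buckets. Lower each one upright right down to the bottom of its bucket rather than letting it fall in. The insert with two holes has no partner: leave it and the red-capped specimen pot standing where they are.

Things in the scene. Friction and masses are not known exactly. Their poses are not given: they have to be found in the camera images.
- single_a: White plastic rotor insert with ONE large 30 mm hole in its top, 58 mm deep; 108 mm tall. Round, 46 mm wide; lowest 14 mm narrows to a flat 32 mm foot. Origin: centre of the underside, z up its axis. At the start upright on the mat, underside 4 mm above the bench. About 0.1 kg. Grip its outside near the top, from above.
- single_b: The partner of single_a, alike. White plastic rotor insert with ONE large 30 mm hole in its top, 58 mm deep; 108 mm tall. Round, 46 mm wide; lowest 14 mm narrows to a flat 32 mm foot. Origin: centre of the underside, z up its axis. At the start upright on the mat, underside 4 mm above the bench. About 0.1 kg. Grip its outside near the top, from above.
- four_a: White plastic rotor insert with FOUR small 14 mm holes in its top; 96 mm tall. Round, 46 mm wide; lowest 14 mm narrows to a flat 32 mm foot. Origin: centre of the underside, z up its axis. At the start upright on the mat, underside 4 mm above the bench. About 0.1 kg. Grip its outside near the top, from above.
- four_b: The partner of four_a, alike. White plastic rotor insert with FOUR small 14 mm holes in its top; 96 mm tall. Round, 46 mm wide; lowest 14 mm narrows to a flat 32 mm foot. Origin: centre of the underside, z up its axis. At the start upright on the mat, underside 4 mm above the bench. About 0.1 kg. Grip its outside near the top, from above.
- odd: White plastic rotor insert with TWO 18 mm holes side by side in its top; 108 mm tall, 46 mm in diameter, origin at the centre of its underside. Stands among the others on the mat; it stays there.
- bucket0: Empty round aluminium rotor bucket, one of four alike; across the rotor from bucket2. 60 mm outside, 52 mm inside, 67 mm tall; inner floor 5 mm above its origin. Origin: centre of its underside, 16 mm above the bench (rim 83 mm above the bench); z up, x away from the rotor's centre, which is 72 mm off. Rotor (a cross on a round stand) and buckets are fixed.
- bucket1: Empty round aluminium rotor bucket, one of four alike; across the rotor from bucket3. 60 mm outside, 52 mm inside, 67 mm tall; inner floor 5 mm above its origin. Origin: centre of its underside, 16 mm above the bench (rim 83 mm above the bench); z up, x away from the rotor's centre, which is 72 mm off. Hub and arms of the rotor are all lower than the bucket rims.
- bucket2: Empty round aluminium rotor bucket, one of four alike; across the rotor from bucket0. 60 mm outside, 52 mm inside, 67 mm tall; inner floor 5 mm above its origin. Origin: centre of its underside, 16 mm above the bench (rim 83 mm above the bench); z up, x away from the rotor's centre, which is 72 mm off. Seated, a 108 mm insert stands 46 mm above the rim, a 96 mm one 34 mm.
- bucket3: Empty round aluminium rotor bucket, one of four alike; across the rotor from bucket1. 60 mm outside, 52 mm inside, 67 mm tall; inner floor 5 mm above its origin. Origin: centre of its underside, 16 mm above the bench (rim 83 mm above the bench); z up, x away from the rotor's centre, which is 72 mm off. Neighbouring buckets are 102 mm apart, those straight across 144 mm.
- pot: White specimen pot with a red screw cap, 60 mm in diameter, 68 mm tall, standing on the bench beyond the rotor and the mat. Origin: centre of its underside. Stays where it is.
Not all that is in view belongs to the job. Leave any green or turquoise look-alike of the four_a alone.

How it is judged:
By the outcome, as a careful person would: the job done as asked, in the order asked, and still so for the second after the job is handed in, with the robot touching nothing.
It also fails if it takes over 104 s, if anything falls off the work surface, if the arm or the gripper's body presses on something with over 40 N, if the wrist force passes 120 N, or if a joint passes its speed limit or range.

ROBOT

A 7-joint arm with a two-finger parallel gripper is mounted at the origin on the work surface. World frame = base frame: x ahead of the robot, y to its left, z up, the work surface at z = 0. Lengths are in m, angles in rad, forces in N, time in s.
With the tool pointing down it reaches from about 0.4 to 0.9 m from the base axis. Payload 5.6 kg.
Tool frame: the origin (TCP) lies between the finger pads; the fingertips stand r.tip_reach ahead of it and the grasp point (between the pads) is the TCP (r.tip_reach is the distance from the TCP to the fingertips, in m); z points along the fingers, y is the line along which they close (so a half turn about z gives the same grasp; the last joint's range is limited). The gripper opens to 92 mm and grips with 3 to 60 N. Pads are 20 mm wide; open, the fingers measure 128 mm over their backs; the gripper's body (75 mm by 189 mm) begins 69 mm behind the grasp point.
Start: joints at [-1.266, 0.468, -0.012, 1.603, 0.006, 1.071, -0.056], TCP at [0.222, 0.611, 0.234] pointing down, gripper open.
Joint ranges: [-2.53, 2.53], [-0.31, 2.02], [-1.57, 1.55], [0.28, 2.44], [-1.29, 4.43], [0.15, 1.84], [-2.92, 2.92]. Speed limits (rad/s): [2.57, 2.57, 3.14, 3.14, 3.14, 3.14, 3.14].

INTERFACE

Orientations are given as a 3x3 rotation matrix whose columns are the frame's x, y, z axes.
In Python, from rig import r gives the robot as it stands.
- The arm moves only by the tool step_arm, never from a script. Its argument "moves" is a list of rows, each a list of 6 numbers: the shift along the tool's x, y, z as a fraction of full scale, then the turn, a rotation vector about the tool's x, y, z as a fraction of full scale. A call has exactly 5 rows; each row is the pose to reach, as a shift and turn from the pose commanded when the call began, along the tool's axes at that moment; what a row does not reach only later rows make up. Full scale, the value 1, is 200 mm for a shift and 120 degrees for a turn. A row lasts 1/12 s, in which the tool goes at most 41.7 mm and 7.16 degrees, less where a joint would pass 70% of its speed; a pose out of reach is approached as far as the arm can. A call with a number of a shift or a turn outside -1 to 1 is refused whole. A call with a gripper value outside its range is refused whole. "fingers" is the opening, from 0 (shut) to 1 (fully open), set as the call begins (left out, the last holds). The fingers move at their own pace and stop on an object; "grip_force" is the grip in N (left out, the last holds). Time passes only in rows, so rows that repeat a pose let the fingers close, or fill a call up. It gives the time, the measured TCP pose, the force, the opening and the grip force at its end, in the units of the state.
- r.get_state(): the state, without advancing time (a new reading comes with each control period).
- r.grab_frame(name): name is "scene" or "top" or "wrist"; returns a dict with "color" (480x640x3 uint8, red, green, blue), "camera_matrix" (3x3 intrinsics, pixels), "R" (3x3) and "t" (3): a world point X has camera coordinates R X + t. Camera axes: x right, y down, z forward; pixel columns grow to the right and rows downward; lengths in m; the calibration is good to about 2 mm. A picture is of the moment at which its call begins. There is no depth.
- r.hand_in(): hands the job in; it is judged then, once.
The state is a dict: "clock": time; "joints": joint angles; "qd": joint speeds; "joint_efforts": joint torques, N m; "position": TCP position; "tool_rot": TCP orientation; "contact_force": force on the tool from outside, world axes, zero at the start; "torque": the same for the moment, N m; "grip_width": opening from 0.0 (shut) to 1.0 (fully open); "grip_force": force on a finger pad.
Only numpy, scipy, OpenCV 4.12 (cv2) and the standard library are available. Lean on these libraries where they do the work, as an engineer would, in place of code of your own. Each camera call takes 0.05 s, during which the arm holds its last target. There are 200 camera calls.

## Working session

There is one attempt and no reset: what is moved stays moved. The work goes in short steps, Python scripts to look and compute and a tool call to move; the robot and the scene stay as the last step left them, time stands still between calls to the robot, and variables do not carry over. Pictures are saved under pics/ and viewed, at most 14 in all, crops included, and the job is handed in when it is done.

Besides the shell and the picture viewer there is one more tool, called after ">>>" in YAML: its name, and indented under it one key for each argument. step_arm: Moves the arm, as the interface text tells. Its arguments: {"type":"object","properties":{"moves":{"type":"array","items":{"type":"array","items":{"type":"number","minimum":-1,"maximum":1}}},"fingers":{"type":"number"},"grip_force":{"type":"number"}},"required":["moves"]}

```bash
mkdir -p pics; ls; python3 - <<'E'
from rig import r
import cv2,pickle
fs={}
for n in("top","scene"):
    f=r.grab_frame(n);fs[n]=f
    cv2.imwrite(f"pics/{n}0.png",f["color"][:,:,::-1])
    print(n,f["camera_matrix"],f["R"],f["t"])
pickle.dump(fs,open("f0.pkl","wb"))
print(r.get_state(),r.tip_reach)
E
```

```text
pics
top [[535.60532552   0.         321.00163888]
 [  0.         535.60532552 243.82130446]
 [  0.           0.           1.        ]] [[ 0.01447238 -0.99986972  0.00714812]
 [-0.99467554 -0.01512598 -0.10194008]
 [ 0.10203492 -0.00563474 -0.99476486]] [-0.01334049  0.58983055  0.96023634]
scene [[616.28070234   0.         324.77182231]
 [  0.         616.28070234 242.55363255]
 [  0.           0.           1.        ]] [[-0.50794116  0.86129479  0.01292542]
 [ 0.67191298  0.40555506 -0.61972416]
 [-0.53900716 -0.30609866 -0.78471326]] [ 0.31257964 -0.35927332  1.31702858]
{'clock': 0.1, 'joints': array([-1.2659945 ,  0.46830077, -0.0116139 ,  1.60351084,  0.005995  ,
        1.07140388, -0.05631914]), 'qd': array([-0.00017714,  0.00085297,  0.00012096, -0.00314412,  0.00148697,
       -0.00133614,  0.00155299]), 'joint_efforts': array([ 1.39450378e-03, -5.21648526e+01, -1.26066312e-02, -2.44371182e+01,
       -5.67933731e-02,  1.40192884e-02,  6.17062437e-05]), 'position': array([0.22142782, 0.61060173, 0.23273658]), 'tool_rot': array([[-9.40098239e-01,  3.40903369e-01, -4.40989398e-04],
       [ 3.40903638e-01,  9.40097006e-01, -1.52578208e-03],
       [-1.05571440e-04, -1.58471994e-03, -9.99998739e-01]]), 'contact_force': array([ 0.25663664, -0.27602777, -0.00908256]), 'torque': array([-0.02460147,  0.00550036,  0.00130554]), 'grip_force': 0.0, 'grip_width': 0.9999105272324351} 0.019
```

View pics/top0.png

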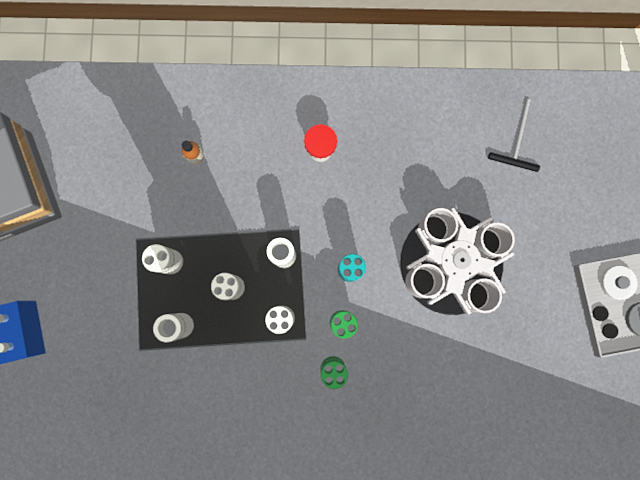

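View pics/scene0.png

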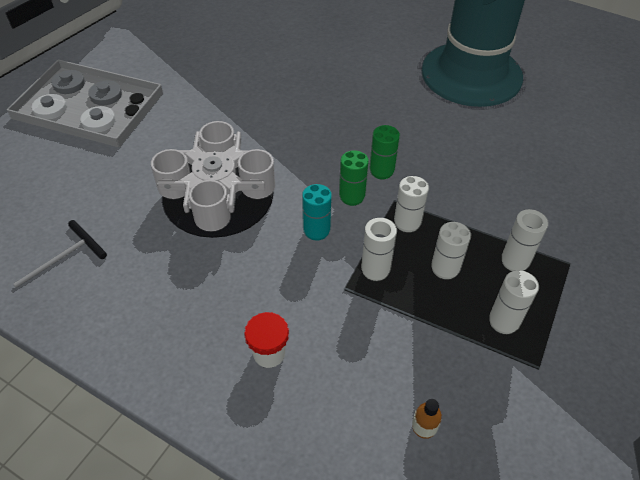

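```bash
python3 - <<'E'
import cv2,pickle
c=pickle.load(open("f0.pkl","rb"))["top"]["color"][:,:,::-1]
cv2.imwrite("pics/c1.png",cv2.resize(c[225:355,130:310],None,fx=4.4,fy=4.4,interpolation=cv2.INTER_CUBIC))
cv2.imwrite("pics/c2.png",cv2.resize(c[195:325,395:525],None,fx=4.5,fy=4.5,interpolation=cv2.INTER_CUBIC))
E
```

```text
(no output)
```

View pics/c1.png

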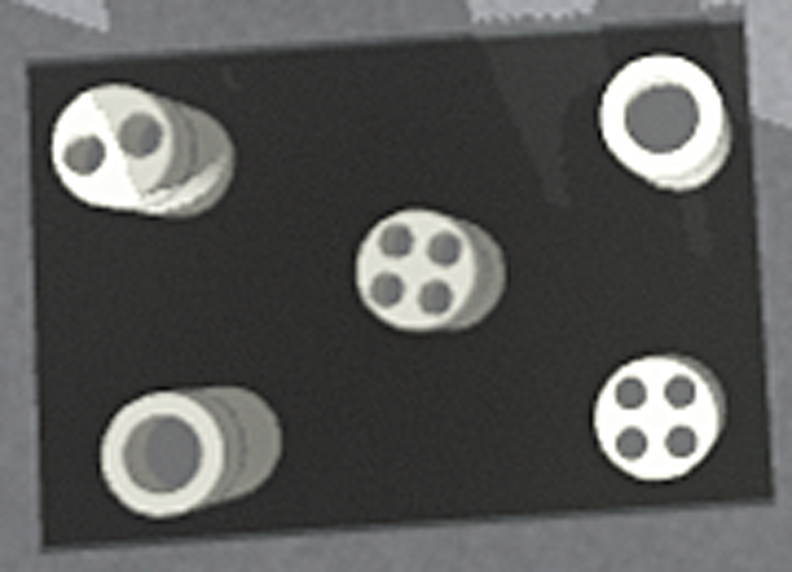

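View pics/c2.png

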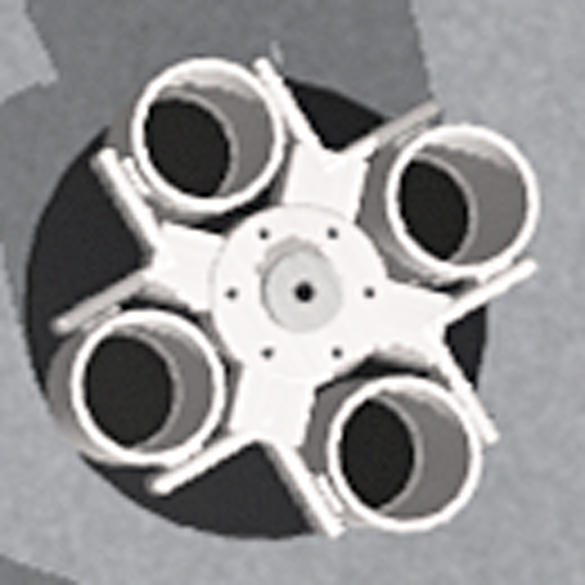

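The top view shows the two singles at about (167,328) and (280,252), and the fours at (224,286) and (279,320). The odd insert is at (155,258). Bucket rims are at about (441,225), (497,240), (428,281) and (484,296).

```bash
cat > h.py <<'E'
import numpy as np,pickle
def px2w(f,u,v,z):
    K,R,t=f["camera_matrix"],np.array(f["R"]),np.array(f["t"])
    d=R.T@np.linalg.solve(K,[u,v,1]);c=-R.T@t
    return c+d*(z-c[2])/d[2]
def w2px(f,X):
    p=f["camera_matrix"]@(f["R"]@np.array(X)+f["t"]);return p[:2]/p[2]
E
python3 - <<'E'
from h import *
import cv2
fs=pickle.load(open("f0.pkl","rb"));f=fs["top"]
P={}
def q(n,u,v,s,ox,oy,z):
    P[n]=px2w(f,(u+.5)/s-.5+ox,(v+.5)/s-.5+oy,z); print(n,P[n].round(4),np.hypot(*P[n][:2]).round(3),"scene px",w2px(fs["scene"],P[n]).round(1))
for n,u,v,z in[("sBL",163,454,.112),("sTR",661,117,.112),("fM",417,269,.1),("fBR",656,417,.1),("odd",112,146,.112)]:q(n,u,v,4.4,130,225,z)
B=[("TL",208,135),("TR",463,201),("BR",404,453),("BL",150,386)]
for n,u,v in B:q(n,u,v,4.5,395,195,.083)
n=[b[0] for b in B]
for i in range(4):
  for j in range(i):print(n[i],n[j],np.linalg.norm(P[n[i]]-P[n[j]]).round(4))
c=np.mean([P[k] for k in n],0);print("c",c)
# best-fit cross, 72 mm
a=[np.arctan2(*(P[k]-c)[1::-1])+i*np.pi/2 for i,k in enumerate(n)]
a=np.unwrap(a);print(np.degrees(a))
for i,k in enumerate(n):
    th=a.mean()-i*np.pi/2; print(k,(c+.072*np.array([np.cos(th),np.sin(th),0])).round(4))
# green/teal lookalikes
for nm,u,v in[("teal",352,267),("g1",343,324),("g2",334,371)]:print(nm,px2w(f,u,v,.096))
print("pot",px2w(f,320,141,.068))
cv2.imwrite("pics/s1.png",cv2.resize(fs["scene"]["color"][165:340,355:555,::-1],None,fx=3.4,fy=3.4,interpolation=cv2.INTER_CUBIC))
E
```

```text
sBL [0.4371 0.2509 0.112 ] 0.504 scene px [531.9 220.2]
sTR [0.568  0.0653 0.112 ] 0.572 scene px [380.6 228.5]
fM [0.5086 0.1592 0.1   ] 0.533 scene px [454.5 232.5]
fBR [0.4531 0.0655 0.1   ] 0.458 scene px [413.4 185.5]
odd [0.5536 0.2755 0.112 ] 0.618 scene px [521.4 282.6]
TL [ 0.6217 -0.2146  0.083 ] 0.658 scene px [207.5 192.4]
TR [ 0.5973 -0.314   0.083 ] 0.675 scene px [168.5 160.4]
BR [ 0.499  -0.2893  0.083 ] 0.577 scene px [216.1 131.7]
BL [ 0.5234 -0.1913  0.083 ] 0.557 scene px [254.7 160.7]
TR TL 0.1024
BR TL 0.1437
BR TR 0.1013
BL TL 0.101
BL TR 0.1432
BL BR 0.101
c [ 0.56036113 -0.25231955  0.083     ]
[31.57690334 30.88861293 31.10964907 31.20569954]
TL [ 0.622 -0.215  0.083]
TR [ 0.5977 -0.3139  0.083 ]
BR [ 0.4988 -0.2896  0.083 ]
BL [ 0.5231 -0.1907  0.083 ]
teal [ 0.54398068 -0.05806754  0.096     ]
g1 [ 0.44677246 -0.04359302  0.096     ]
g2 [ 0.36815689 -0.02923157  0.096     ]
pot [7.73519106e-01 1.57108641e-04 6.80000000e-02]
```

View pics/s1.png

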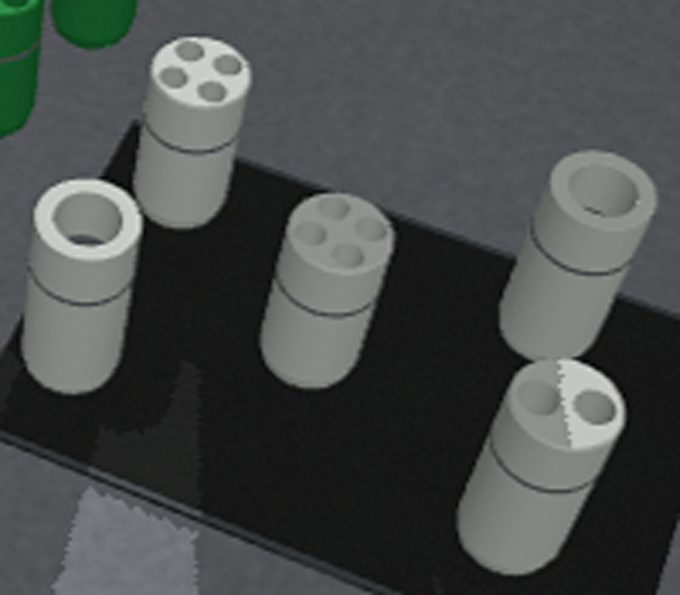

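The scene view agrees to about 1 px on all tops, and the bucket spacing matches 102/144 mm. I'll turn the tool square to the world axes while moving over.

>>> step_arm:
  moves:
    - [-0.16,-0.13,0,0,0,-0.033]
    - [-0.32,-0.26,0,0,0,-0.066]
    - [-0.48,-0.39,0,0,0,-0.1]
    - [-0.64,-0.52,0,0,0,-0.133]
    - [-0.8,-0.65,0,0,0,-0.166]
  fingers: 1
  grip_force: 15

```text
clock: 0.52
position: [0.3282, 0.4323, 0.2332]
tool_rot: [[-1.0, -0.004, -0.0], [-0.004, 1.0, -0.001], [0.0, -0.001, -1.0]]
contact_force: [1.4, 0.3, -0.4]
grip_width: 0.999
grip_force: 0.0
```

>>> step_arm:
  moves:
    - [-0.1,-0.17,0,0,0,0]
    - [-0.2,-0.34,0,0,0,0]
    - [-0.3,-0.51,0,0,0,0]
    - [-0.4,-0.68,0,0,0,0]
    - [-0.5,-0.85,0,0,0,0]

```text
clock: 0.93
position: [0.4281, 0.2623, 0.2335]
tool_rot: [[-1.0, 0.0, -0.0], [0.0, 1.0, -0.0], [0.0, -0.0, -1.0]]
contact_force: [0.4, 0.9, -0.7]
grip_width: 1.002
grip_force: 0.0
```

>>> step_arm:
  moves:
    - [-0.04,-0.05,0.06,0,0,0]
    - [-0.04,-0.05,0.12,0,0,0]
    - [-0.04,-0.05,0.2,0,0,0]
    - [-0.04,-0.05,0.2,0,0,0]
    - [-0.04,-0.05,0.2,0,0,0]

```text
clock: 1.35
position: [0.4351, 0.254, 0.193]
tool_rot: [[-1.0, 0.0, -0.002], [0.0, 1.0, -0.001], [0.002, -0.001, -1.0]]
contact_force: [0.6, -0.3, 0.2]
grip_width: 0.999
grip_force: 0.0
```

```bash
python3 - <<'E'
from rig import r
import cv2
from h import *
f=r.grab_frame("wrist");cv2.imwrite("pics/w1.png",f["color"][:,:,::-1])
print(r.get_state()["position"],r.get_state()["tool_rot"],f["R"],f["t"],"cam",-f["R"].T@f["t"])
print(w2px(f,[.4371,.2509,.112]),w2px(f,[.4371+.023,.2509,.112]))
E
```

```text
[0.4355359  0.25444032 0.1937282 ] [[-9.99999913e-01 -1.55915801e-04 -3.87085449e-04]
 [-1.55812692e-04  9.99999952e-01 -2.66387142e-04]
 [ 3.87126965e-04 -2.66326806e-04 -9.99999890e-01]] [[ 1.05271740e-03  9.99999210e-01 -6.87581887e-04]
 [ 9.58489307e-01 -8.12970636e-04  2.85127319e-01]
 [ 2.85126535e-01 -9.59198377e-04 -9.58489405e-01]] [-0.2533302  -0.43697005  0.22944938] cam [0.3536757  0.25319484 0.34434271]
[319.72840039 265.2794981 ] [319.85982413 301.49296686]
```

View pics/w1.png

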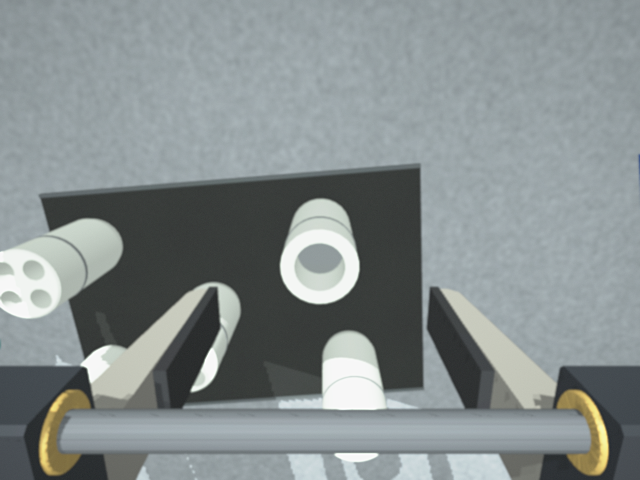

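The wrist view shows the single's ring at (319.5,267), within about 2 px of the predicted (319.7,265.3). I'm descending to grip it 20 mm below its top.

>>> step_arm:
  moves:
    - [-0.01,-0.017,0.13,0,0,0]
    - [-0.01,-0.017,0.26,0,0,0]
    - [-0.01,-0.017,0.39,0,0,0]
    - [-0.01,-0.017,0.5,0,0,0]
    - [-0.01,-0.017,0.5,0,0,0]

```text
clock: 1.82
position: [0.4357, 0.2501, 0.0909]
tool_rot: [[-1.0, -0.001, -0.005], [-0.001, 1.0, -0.003], [0.005, -0.003, -1.0]]
contact_force: [-0.3, 0.2, 0.8]
grip_width: 1.002
grip_force: 0.0
```

>>> step_arm:
  moves:
    - [0,0,0,0,0,0]
    - [0,0,0,0,0,0]
    - [0,0,0,0,0,0]
    - [0,0,0,0,0,0]
    - [0,0,0,0,0,0]
  fingers: 0.35

```text
clock: 2.23
position: [0.4383, 0.2513, 0.0948]
tool_rot: [[-1.0, 0.0, 0.002], [0.0, 1.0, 0.001], [-0.002, 0.001, -1.0]]
contact_force: [1.2, -0.1, -0.6]
grip_width: 0.658
grip_force: 0.0
```

>>> step_arm:
  moves:
    - [0,0,0,0,0,0]
    - [0,0,0,0,0,0]
    - [0,0,0,0,0,0]
    - [0,0,0,0,0,0]
    - [0,0,0,0,0,0]

```text
clock: 2.65
position: [0.4379, 0.251, 0.0939]
tool_rot: [[-1.0, 0.0, 0.0], [0.0, 1.0, 0.0], [-0.0, 0.0, -1.0]]
contact_force: [-1.1, -0.7, 4.2]
grip_width: 0.49
grip_force: 15.0
```

>>> step_arm:
  moves:
    - [0,0,0,0,0,0]
    - [0,0,0,0,0,0]
    - [0,0,0,0,0,0]
    - [0,0,0,0,0,0]
    - [0,0,0,0,0,0]

```text
clock: 3.07
position: [0.4379, 0.251, 0.0939]
tool_rot: [[-1.0, 0.0, 0.0], [0.0, 1.0, 0.0], [-0.0, 0.0, -1.0]]
contact_force: [-0.5, -0.4, 6.8]
grip_width: 0.488
grip_force: 15.0
```

>>> step_arm:
  moves:
    - [0,0,-0.15,0,0,0]
    - [0,0,-0.35,0,0,0]
    - [0,0,-0.55,0,0,0]
    - [0,0,-0.75,0,0,0]
    - [-0.02,-0.1,-0.75,0,0,0]

```text
clock: 3.48
position: [0.4442, 0.2363, 0.2507]
tool_rot: [[-1.0, -0.005, 0.01], [-0.005, 1.0, 0.009], [-0.01, 0.009, -1.0]]
contact_force: [1.5, -0.0, -0.8]
grip_width: 0.491
grip_force: 15.0
```

>>> step_arm:
  moves:
    - [-0.02,-0.19,0,0,0,0]
    - [-0.04,-0.38,0,0,0,0]
    - [-0.06,-0.57,0,0,0,0]
    - [-0.08,-0.76,0,0,0,0]
    - [-0.1,-0.95,0,0,0,0]

```text
clock: 3.9
position: [0.4611, 0.0391, 0.2433]
tool_rot: [[-1.0, -0.0, -0.0], [-0.0, 1.0, 0.0], [0.0, 0.0, -1.0]]
contact_force: [0.7, 0.7, 0.4]
grip_width: 0.492
grip_force: 15.0
```

>>> step_arm:
  moves:
    - [-0.02,-0.19,0,0,0,0]
    - [-0.04,-0.38,0,0,0,0]
    - [-0.06,-0.57,0,0,0,0]
    - [-0.08,-0.76,0,0,0,0]
    - [-0.1,-0.95,0,0,0,0]

```text
clock: 4.32
position: [0.481, -0.1508, 0.2432]
tool_rot: [[-1.0, 0.0, -0.0], [0.0, 1.0, 0.0], [0.0, 0.0, -1.0]]
contact_force: [0.4, -0.3, -0.7]
grip_width: 0.489
grip_force: 15.0
```

>>> step_arm:
  moves:
    - [-0.03,-0.18,0,0,0,0]
    - [-0.06,-0.36,0,0,0,0]
    - [-0.08,-0.5,0,0,0,0]
    - [-0.1,-0.7,0,0,0,0]
    - [-0.1,-0.7,0,0,0,0]

```text
clock: 4.73
position: [0.4999, -0.2974, 0.2432]
tool_rot: [[-1.0, 0.009, -0.001], [0.009, 1.0, -0.006], [0.001, -0.006, -1.0]]
contact_force: [-0.7, -0.4, -1.3]
grip_width: 0.485
grip_force: 15.0
```

>>> step_arm:
  moves:
    - [0,0.03,0,0,0,0]
    - [0,0.03,0,0,0,0]
    - [0,0.03,0,0,0,0]
    - [0,0.03,0,0,0,0]
    - [0,0.03,0,0,0,0]

```text
clock: 5.15
position: [0.5019, -0.2818, 0.2437]
tool_rot: [[-1.0, -0.002, 0.0], [-0.002, 1.0, 0.0], [-0.0, 0.0, -1.0]]
contact_force: [-0.5, -0.3, -1.1]
grip_width: 0.484
grip_force: 15.0
```

```bash
python3 - <<'E'
from rig import r
import cv2
from h import *
f=r.grab_frame("wrist");cv2.imwrite("pics/w2.png",f["color"][:,:,::-1])
p=r.get_state()["position"];print(p)
for i in(0,1):
  s=[-.026,.026][i]
  print([w2px(f,[.4988+s,-.2896,.083]).round(1),w2px(f,[.4988,-.2896+s,.083]).round(1)],w2px(f,p+[0,0,.018]).round(1),w2px(f,p+[s/26*23,0,.018]).round(1),w2px(f,p+[0,s/26*23,.018]).round(1))
E
```

```text
[ 0.50183721 -0.28205307  0.2437734 ]
[array([313.8, 189.1]), array([279.7, 223. ])] [325.1 353.8] [325.3 294.4] [260.7 353.8]
[array([314.1, 255.5]), array([348.1, 223.1])] [325.1 353.8] [325.  408.2] [389.5 353.8]
```

View pics/w2.png

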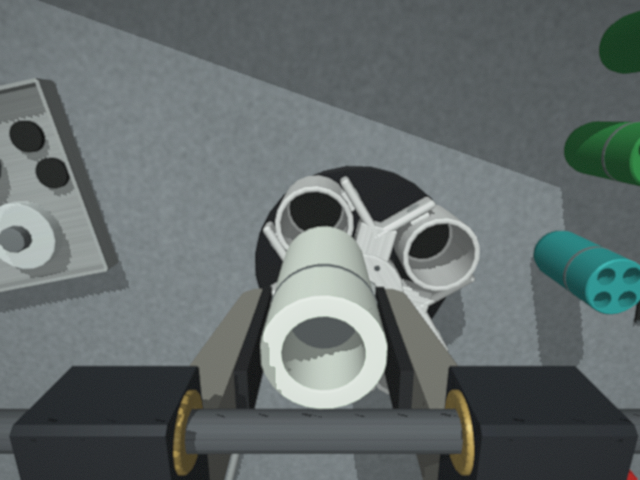

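The wrist view shows the held top at (324,352) against (325,354) predicted. The bucket's outer rim spans about 275–355, as predicted.

>>> step_arm:
  moves:
    - [0.015,-0.038,0,0,0,0]
    - [0.015,-0.038,0.1,0,0,0]
    - [0.015,-0.038,0.2,0,0,0]
    - [0.015,-0.038,0.29,0,0,0]
    - [0.015,-0.038,0.29,0,0,0]

```text
clock: 5.62
position: [0.4964, -0.29, 0.1825]
tool_rot: [[-1.0, 0.0, -0.006], [0.0, 1.0, 0.002], [0.006, 0.002, -1.0]]
contact_force: [0.8, -0.1, -1.5]
grip_width: 0.486
grip_force: 15.0
```

>>> step_arm:
  moves:
    - [0,0,0,0,0,0]
    - [0,0,0,0,0,0]
    - [0,0,0,0,0,0]
    - [0,0,0,0,0,0]
    - [0,0,0,0,0,0]

```text
clock: 6.03
position: [0.499, -0.291, 0.1865]
tool_rot: [[-1.0, 0.0, 0.002], [0.0, 1.0, -0.0], [-0.002, -0.0, -1.0]]
contact_force: [-0.2, -0.5, -0.3]
grip_width: 0.487
grip_force: 15.0
```

>>> step_arm:
  moves:
    - [0,0.007,0.05,0,0,0]
    - [0,0.007,0.1,0,0,0]
    - [0,0.007,0.15,0,0,0]
    - [0,0.007,0.2,0,0,0]
    - [0,0.007,0.25,0,0,0]

```text
clock: 6.45
position: [0.4981, -0.2891, 0.134]
tool_rot: [[-1.0, 0.0, -0.001], [0.0, 1.0, 0.0], [0.001, 0.0, -1.0]]
contact_force: [0.6, 0.0, -0.7]
grip_width: 0.488
grip_force: 15.0
```

>>> step_arm:
  moves:
    - [0,0,0.03,0,0,0]
    - [0,0,0.06,0,0,0]
    - [0,0,0.08,0,0,0]
    - [0,0,0.1,0,0,0]
    - [0,0,0.1,0,0,0]

```text
clock: 6.87
position: [0.4983, -0.2892, 0.1149]
tool_rot: [[-1.0, 0.0, -0.001], [0.0, 1.0, 0.0], [0.001, 0.0, -1.0]]
contact_force: [-0.6, -0.1, -0.9]
grip_width: 0.485
grip_force: 15.0
```

>>> step_arm:
  moves:
    - [0,0,0.005,0,0,0]
    - [0,0,0.01,0,0,0]
    - [0,0,0.015,0,0,0]
    - [0,0,0.02,0,0,0]
    - [0,0,0.02,0,0,0]

```text
clock: 7.28
position: [0.4986, -0.2893, 0.1116]
tool_rot: [[-1.0, 0.0, 0.0], [0.0, 1.0, 0.0], [-0.0, 0.0, -1.0]]
contact_force: [0.1, -0.1, -1.1]
grip_width: 0.49
grip_force: 15.0
```

>>> step_arm:
  moves:
    - [0,0,0.003,0,0,0]
    - [0,0,0.005,0,0,0]
    - [0,0,0.008,0,0,0]
    - [0,0,0.008,0,0,0]
    - [0,0,0.008,0,0,0]

```text
clock: 7.7
position: [0.4988, -0.2894, 0.1109]
tool_rot: [[-1.0, 0.0, 0.001], [0.0, 1.0, 0.0], [-0.001, 0.0, -1.0]]
contact_force: [-1.6, 1.3, 5.9]
grip_width: 0.49
grip_force: 15.0
```

Seated at z 0.111 as expected, with 6 N contact. Releasing.

>>> step_arm:
  moves:
    - [0,0,0,0,0,0]
    - [0,0,0,0,0,0]
    - [0,0,0,0,0,0]
    - [0,0,0,0,0,0]
    - [0,0,0,0,0,0]
  fingers: 0.8

```text
clock: 8.12
position: [0.4985, -0.2893, 0.1098]
tool_rot: [[-1.0, 0.0, -0.0], [0.0, 1.0, 0.0], [0.0, 0.0, -1.0]]
contact_force: [-0.4, -1.0, 0.8]
grip_width: 0.8
grip_force: 0.0
```

>>> step_arm:
  moves:
    - [0,0,-0.1,0,0,0]
    - [0,0,-0.2,0,0,0]
    - [0,0,-0.35,0,0,0]
    - [0,0,-0.5,0,0,0]
    - [0,0,-0.5,0,0,0]

```text
clock: 8.53
position: [0.5012, -0.2913, 0.2156]
tool_rot: [[-1.0, 0.001, 0.009], [0.001, 1.0, -0.004], [-0.009, -0.004, -1.0]]
contact_force: [1.3, -0.9, 0.5]
grip_width: 0.801
grip_force: 0.0
```

>>> step_arm:
  moves:
    - [-0.04,0.2,0,0,0,0]
    - [-0.08,0.4,0,0,0,0]
    - [-0.12,0.6,0,0,0,0]
    - [-0.16,0.8,0,0,0,0]
    - [-0.2,1.0,0,0,0,0]
  fingers: 1

```text
clock: 8.95
position: [0.5385, -0.0875, 0.2098]
tool_rot: [[-1.0, 0.001, 0.0], [0.001, 1.0, 0.0], [-0.0, 0.0, -1.0]]
contact_force: [0.9, -0.2, 0.2]
grip_width: 0.999
grip_force: 0.0
```

>>> step_arm:
  moves:
    - [-0.04,0.2,0,0,0,0]
    - [-0.08,0.4,0,0,0,0]
    - [-0.12,0.6,0,0,0,0]
    - [-0.14,0.75,0,0,0,0]
    - [-0.14,0.77,0,0,0,0]

```text
clock: 9.37
position: [0.5667, 0.0724, 0.2093]
tool_rot: [[-1.0, -0.009, -0.0], [-0.009, 1.0, 0.003], [0.0, 0.003, -1.0]]
contact_force: [0.5, -0.2, -0.2]
grip_width: 1.003
grip_force: 0.0
```

>>> step_arm:
  moves:
    - [0,0,0,0,0,0]
    - [0,0,0,0,0,0]
    - [0,0,0,0,0,0]
    - [0,0,0,0,0,0]
    - [0,0,0,0,0,0]

```text
clock: 9.78
position: [0.5666, 0.0629, 0.2101]
tool_rot: [[-1.0, 0.003, 0.0], [0.003, 1.0, -0.0], [-0.0, -0.0, -1.0]]
contact_force: [0.6, -1.0, -0.3]
grip_width: 0.999
grip_force: 0.0
```

```bash
python3 - <<'E'
from rig import r
import cv2
from h import *
f=r.grab_frame("wrist");c=f["color"]
p=r.get_state()["position"];print(p)
print([w2px(f,[.568+a,.0653+b,.112]).round(1) for a,b in((0,0),(.023,0),(-.023,0),(0,.023),(0,-.023))])
u,v=w2px(f,[.568,.0653,.112]).round().astype(int)
g=cv2.cvtColor(c,cv2.COLOR_RGB2GRAY)
print(u,v);cv2.imwrite("pics/w3.png",c[:,:,::-1])
t=r.grab_frame("top")["color"];cv2.imwrite("pics/t3.png",cv2.resize(t[195:325,395:525,::-1],None,fx=4,fy=4,interpolation=cv2.INTER_CUBIC))
E
```

```text
[0.56663201 0.06325162 0.21011303]
[array([328.6, 254.7]), array([328.6, 288.9]), array([328.6, 218.6]), array([365.6, 254.5]), array([291.6, 254.8])]
329 255
```

View pics/w3.png

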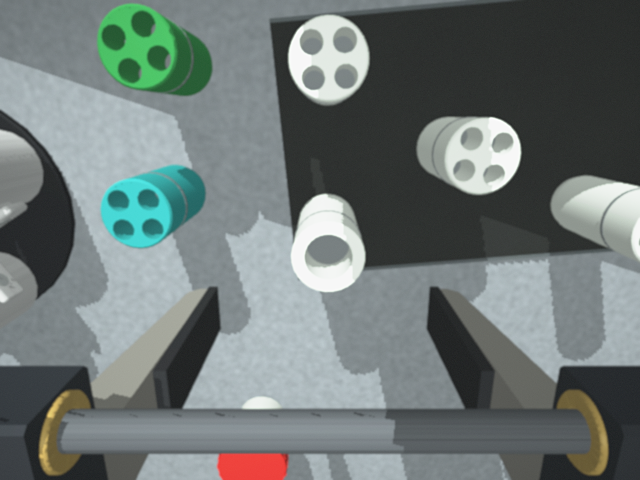

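View pics/t3.png

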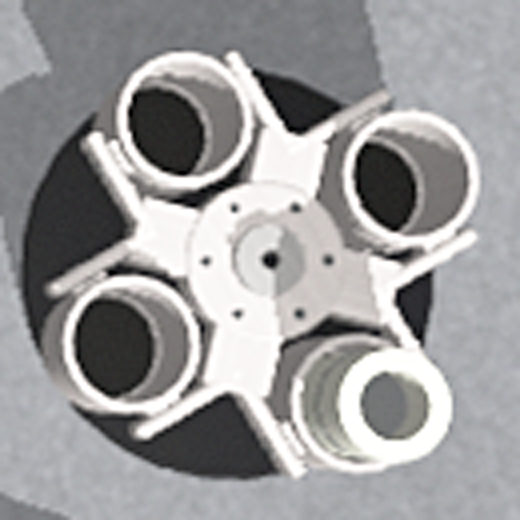

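The wrist view shows the ring centre at (328,256), as predicted. The top crop shows the first insert standing in the lower-right bucket (top at (397,407) in the crop).

>>> step_arm:
  moves:
    - [-0.01,0.01,0.13,0,0,0]
    - [-0.01,0.01,0.28,0,0,0]
    - [-0.01,0.01,0.43,0,0,0]
    - [-0.01,0.01,0.53,0,0,0]
    - [-0.01,0.01,0.58,0,0,0]

```text
clock: 10.3
position: [0.5669, 0.066, 0.0913]
tool_rot: [[-1.0, 0.001, -0.004], [0.001, 1.0, -0.001], [0.004, -0.001, -1.0]]
contact_force: [-1.7, 0.8, 1.0]
grip_width: 1.0
grip_force: 0.0
```

>>> step_arm:
  moves:
    - [0,0,0,0,0,0]
    - [0,0,0,0,0,0]
    - [0,0,0,0,0,0]
    - [0,0,0,0,0,0]
    - [0,0,0,0,0,0]

```text
clock: 10.72
position: [0.5695, 0.0668, 0.0954]
tool_rot: [[-1.0, 0.0, 0.002], [0.0, 1.0, 0.001], [-0.002, 0.001, -1.0]]
contact_force: [0.5, -0.8, -1.0]
grip_width: 0.997
grip_force: 0.0
```

>>> step_arm:
  moves:
    - [0,0,0,0,0,0]
    - [0,0,0,0,0,0]
    - [0,0,0,0,0,0]
    - [0,0,0,0,0,0]
    - [0,0,0,0,0,0]
  fingers: 0.35

```text
clock: 11.13
position: [0.5686, 0.0667, 0.094]
tool_rot: [[-1.0, 0.0, 0.0], [0.0, 1.0, 0.0], [-0.0, 0.0, -1.0]]
contact_force: [0.0, 0.1, -0.3]
grip_width: 0.661
grip_force: 0.0
```

>>> step_arm:
  moves:
    - [0,0,0,0,0,0]
    - [0,0,0,0,0,0]
    - [0,0,0,0,0,0]
    - [0,0,0,0,0,0]
    - [0,0,0,0,0,0]

```text
clock: 11.55
position: [0.5686, 0.0666, 0.0939]
tool_rot: [[-1.0, 0.0, -0.0], [0.0, 1.0, -0.0], [0.0, -0.0, -1.0]]
contact_force: [-0.4, 0.3, 0.6]
grip_width: 0.508
grip_force: 15.0
```

>>> step_arm:
  moves:
    - [0,0,0,0,0,0]
    - [0,0,0,0,0,0]
    - [0,0,0,0,0,0]
    - [0,0,0,0,0,0]
    - [0,0,0,0,0,0]

```text
clock: 11.97
position: [0.5686, 0.0667, 0.094]
tool_rot: [[-1.0, 0.0, 0.0], [0.0, 1.0, 0.0], [-0.0, 0.0, -1.0]]
contact_force: [0.2, -0.0, -1.8]
grip_width: 0.507
grip_force: 15.0
```

>>> step_arm:
  moves:
    - [0,0,-0.15,0,0,0]
    - [0,0,-0.35,0,0,0]
    - [0,0,-0.55,0,0,0]
    - [0,0,-0.75,0,0,0]
    - [-0.02,-0.1,-0.75,0,0,0]

```text
clock: 12.38
position: [0.5763, 0.0512, 0.252]
tool_rot: [[-1.0, -0.006, 0.013], [-0.006, 1.0, 0.005], [-0.013, 0.005, -1.0]]
contact_force: [2.6, -0.3, -0.7]
grip_width: 0.503
grip_force: 15.0
```

>>> step_arm:
  moves:
    - [-0.03,-0.19,0,0,0,0]
    - [-0.06,-0.38,0,0,0,0]
    - [-0.09,-0.57,0,0,0,0]
    - [-0.12,-0.76,0,0,0,0]
    - [-0.15,-0.9,0,0,0,0]

```text
clock: 12.8
position: [0.602, -0.1373, 0.2441]
tool_rot: [[-1.0, 0.003, -0.0], [0.003, 1.0, -0.001], [0.0, -0.001, -1.0]]
contact_force: [-0.5, -0.2, -1.4]
grip_width: 0.504
grip_force: 15.0
```

>>> step_arm:
  moves:
    - [-0.03,-0.14,0,0,0,0]
    - [-0.06,-0.28,0,0,0,0]
    - [-0.1,-0.41,0,0,0,0]
    - [-0.1,-0.41,0,0,0,0]
    - [-0.1,-0.41,0,0,0,0]

```text
clock: 13.22
position: [0.6219, -0.2174, 0.2434]
tool_rot: [[-1.0, 0.004, -0.001], [0.004, 1.0, -0.001], [0.001, -0.001, -1.0]]
contact_force: [-0.1, 0.6, -1.5]
grip_width: 0.504
grip_force: 15.0
```

>>> step_arm:
  moves:
    - [0,0,0.1,0,0,0]
    - [0,0,0.2,0,0,0]
    - [0,0,0.29,0,0,0]
    - [0,0,0.29,0,0,0]
    - [0,0,0.29,0,0,0]

```text
clock: 13.63
position: [0.6221, -0.2136, 0.1852]
tool_rot: [[-1.0, -0.001, -0.002], [-0.001, 1.0, 0.001], [0.002, 0.001, -1.0]]
contact_force: [-0.3, 0.0, -0.7]
grip_width: 0.502
grip_force: 15.0
```

```bash
python3 - <<'E'
from rig import r
import cv2
from h import *
f=r.grab_frame("wrist");c=f["color"]
p=r.get_state()["position"];print(p)
print([w2px(f,[.622+a,-.215+b,.083]).round(1) for a,b in((0,0),(.03,0),(-.03,0),(0,.03),(0,-.03))])
print([w2px(f,p+[a,b,.018]).round(1) for a,b in((0,0),(.023,0),(-.023,0),(0,.023),(0,-.023))])
cv2.imwrite("pics/w4.png",c[:,:,::-1])
E
```

```text
[ 0.62292067 -0.2142908   0.18652919]
[array([322.2, 250.7]), array([322.2, 294.6]), array([322.2, 203.8]), array([369.8, 250.7]), array([274.6, 250.7])]
[array([324. , 357.6]), array([324. , 412.3]), array([324.1, 297.9]), array([388.8, 357.5]), array([259.2, 357.6])]
```

View pics/w4.png

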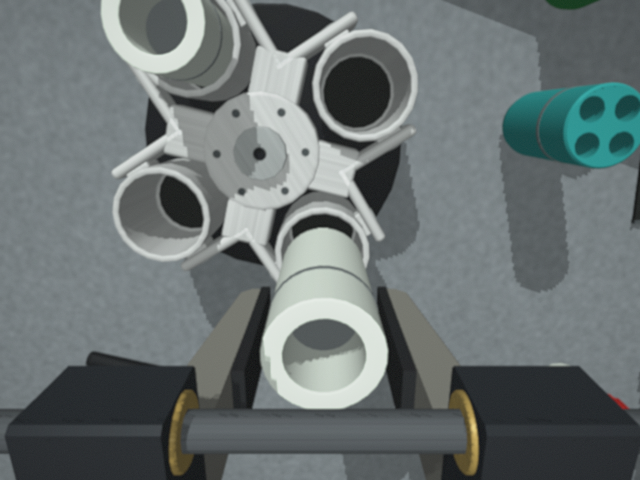

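The held top at (324,355) and the bucket rim (275–369, top edge at 203) both match the predictions. Lowering.

>>> step_arm:
  moves:
    - [0.004,-0.004,0.05,0,0,0]
    - [0.004,-0.004,0.1,0,0,0]
    - [0.004,-0.004,0.15,0,0,0]
    - [0.004,-0.004,0.2,0,0,0]
    - [0.004,-0.004,0.25,0,0,0]

```text
clock: 14.1
position: [0.6216, -0.2159, 0.1348]
tool_rot: [[-1.0, 0.0, -0.0], [0.0, 1.0, 0.0], [0.0, 0.0, -1.0]]
contact_force: [0.8, 0.2, -1.4]
grip_width: 0.501
grip_force: 15.0
```

>>> step_arm:
  moves:
    - [0,0,0.03,0,0,0]
    - [0,0,0.06,0,0,0]
    - [0,0,0.08,0,0,0]
    - [0,0,0.1,0,0,0]
    - [0,0,0.1,0,0,0]

```text
clock: 14.52
position: [0.6216, -0.2159, 0.1152]
tool_rot: [[-1.0, 0.0, -0.001], [0.0, 1.0, 0.0], [0.001, 0.0, -1.0]]
contact_force: [0.6, 0.4, -2.3]
grip_width: 0.505
grip_force: 15.0
```

>>> step_arm:
  moves:
    - [0,0,0.005,0,0,0]
    - [0,0,0.01,0,0,0]
    - [0,0,0.015,0,0,0]
    - [0,0,0.02,0,0,0]
    - [0,0,0.02,0,0,0]

```text
clock: 14.93
position: [0.622, -0.2161, 0.1121]
tool_rot: [[-1.0, 0.0, 0.001], [0.0, 1.0, -0.0], [-0.001, -0.0, -1.0]]
contact_force: [1.0, 0.6, -0.6]
grip_width: 0.503
grip_force: 15.0
```

>>> step_arm:
  moves:
    - [0,0,0.003,0,0,0]
    - [0,0,0.005,0,0,0]
    - [0,0,0.007,0,0,0]
    - [0,0,0.007,0,0,0]
    - [0,0,0.007,0,0,0]

```text
clock: 15.35
position: [0.622, -0.2162, 0.111]
tool_rot: [[-1.0, 0.0, 0.001], [0.0, 1.0, 0.0], [-0.001, 0.0, -1.0]]
contact_force: [1.1, 0.6, 1.7]
grip_width: 0.504
grip_force: 15.0
```

>>> step_arm:
  moves:
    - [0,0,0.003,0,0,0]
    - [0,0,0.005,0,0,0]
    - [0,0,0.005,0,0,0]
    - [0,0,0.005,0,0,0]
    - [0,0,0.005,0,0,0]

```text
clock: 15.77
position: [0.6223, -0.2163, 0.1109]
tool_rot: [[-1.0, 0.0, 0.002], [0.0, 1.0, 0.0], [-0.002, 0.0, -1.0]]
contact_force: [-0.1, 1.1, 7.2]
grip_width: 0.506
grip_force: 15.0
```

>>> step_arm:
  moves:
    - [0,0,0,0,0,0]
    - [0,0,0,0,0,0]
    - [0,0,0,0,0,0]
    - [0,0,0,0,0,0]
    - [0,0,0,0,0,0]
  fingers: 0.8

```text
clock: 16.18
position: [0.6215, -0.2163, 0.1092]
tool_rot: [[-1.0, 0.0, -0.001], [0.0, 1.0, -0.0], [0.001, -0.0, -1.0]]
contact_force: [-0.5, 0.0, -0.3]
grip_width: 0.8
grip_force: 0.0
```

>>> step_arm:
  moves:
    - [0,0,-0.1,0,0,0]
    - [0,0,-0.2,0,0,0]
    - [0,0,-0.35,0,0,0]
    - [0,0,-0.5,0,0,0]
    - [0,0,-0.5,0,0,0]

```text
clock: 16.6
position: [0.6247, -0.2178, 0.2159]
tool_rot: [[-1.0, 0.001, 0.01], [0.001, 1.0, -0.003], [-0.01, -0.003, -1.0]]
contact_force: [0.1, 0.3, 0.7]
grip_width: 0.804
grip_force: 0.0
```

>>> step_arm:
  moves:
    - [0.1,0.17,0,0,0,0]
    - [0.2,0.34,0,0,0,0]
    - [0.3,0.51,0,0,0,0]
    - [0.4,0.68,0,0,0,0]
    - [0.5,0.85,0,0,0,0]
  fingers: 1

```text
clock: 17.02
position: [0.5204, -0.0448, 0.2092]
tool_rot: [[-1.0, 0.0, -0.0], [0.0, 1.0, -0.0], [0.0, -0.0, -1.0]]
contact_force: [-0.1, 0.6, 1.1]
grip_width: 0.999
grip_force: 0.0
```

>>> step_arm:
  moves:
    - [0.08,0.14,0,0,0,0]
    - [0.16,0.28,0,0,0,0]
    - [0.25,0.42,0,0,0,0]
    - [0.34,0.56,0,0,0,0]
    - [0.34,0.56,0,0,0,0]

```text
clock: 17.43
position: [0.4504, 0.071, 0.2091]
tool_rot: [[-1.0, -0.008, -0.003], [-0.008, 1.0, 0.002], [0.003, 0.002, -1.0]]
contact_force: [0.2, 0.2, -0.9]
grip_width: 0.997
grip_force: 0.0
```

>>> step_arm:
  moves:
    - [0,0,0,0,0,0]
    - [0,0,0,0,0,0]
    - [0,0,0,0,0,0]
    - [0,0,0,0,0,0]
    - [0,0,0,0,0,0]

```text
clock: 17.85
position: [0.4542, 0.0649, 0.2095]
tool_rot: [[-1.0, 0.002, -0.0], [0.002, 1.0, -0.0], [0.0, -0.0, -1.0]]
contact_force: [0.3, -0.1, -0.5]
grip_width: 1.004
grip_force: 0.0
```

```bash
python3 - <<'E'
from rig import r
import cv2
from h import *
f=r.grab_frame("wrist");c=f["color"]
p=r.get_state()["position"];print(p)
for q in([.4531,.0655],[.5086,.1592]):print([w2px(f,[q[0]+a,q[1]+b,.1]).round(1) for a,b in((0,0),(.023,0),(-.023,0),(0,.023),(0,-.023))])
cv2.imwrite("pics/w5.png",c[:,:,::-1])
E
```

```text
[0.45415901 0.06502617 0.20947546]
[array([325.6, 245.4]), array([325.7, 278.7]), array([325.6, 210.5]), array([361.3, 245.3]), array([290. , 245.5])]
[array([462.9, 322.6]), array([459.9, 352.4]), array([466.1, 291.5]), array([496.6, 322.5]), array([429.3, 322.7])]
```

View pics/w5.png

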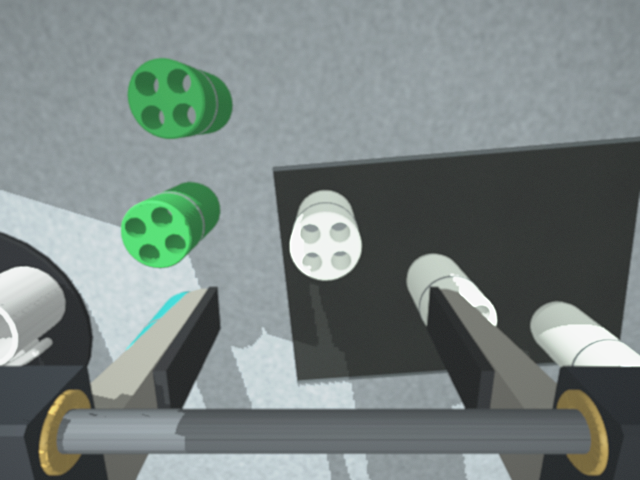

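The four's top is at (325.5,244), matching the prediction. I'm descending to grip it 12 mm below its top.

>>> step_arm:
  moves:
    - [0.004,0,0.14,0,0,0]
    - [0.004,0,0.29,0,0,0]
    - [0.004,0,0.44,0,0,0]
    - [0.004,0,0.55,0,0,0]
    - [0.004,0,0.605,0,0,0]

```text
clock: 18.32
position: [0.4516, 0.0651, 0.086]
tool_rot: [[-1.0, 0.001, -0.004], [0.001, 1.0, -0.002], [0.004, -0.002, -1.0]]
contact_force: [-0.4, 0.6, -0.4]
grip_width: 0.998
grip_force: 0.0
```

>>> step_arm:
  moves:
    - [0,0,0,0,0,0]
    - [0,0,0,0,0,0]
    - [0,0,0,0,0,0]
    - [0,0,0,0,0,0]
    - [0,0,0,0,0,0]

```text
clock: 18.73
position: [0.4538, 0.066, 0.0896]
tool_rot: [[-1.0, 0.0, 0.002], [0.0, 1.0, 0.001], [-0.002, 0.001, -1.0]]
contact_force: [0.5, -0.1, -0.7]
grip_width: 0.998
grip_force: 0.0
```

>>> step_arm:
  moves:
    - [0,0,0,0,0,0]
    - [0,0,0,0,0,0]
    - [0,0,0,0,0,0]
    - [0,0,0,0,0,0]
    - [0,0,0,0,0,0]
  fingers: 0.35

```text
clock: 19.15
position: [0.453, 0.066, 0.0886]
tool_rot: [[-1.0, 0.0, 0.0], [0.0, 1.0, 0.0], [-0.0, 0.0, -1.0]]
contact_force: [-0.1, 0.9, 0.1]
grip_width: 0.659
grip_force: 0.0
```

>>> step_arm:
  moves:
    - [0,0,0,0,0,0]
    - [0,0,0,0,0,0]
    - [0,0,0,0,0,0]
    - [0,0,0,0,0,0]
    - [0,0,0,0,0,0]

```text
clock: 19.57
position: [0.453, 0.0659, 0.0886]
tool_rot: [[-1.0, 0.0, -0.0], [0.0, 1.0, 0.0], [0.0, 0.0, -1.0]]
contact_force: [-0.7, 0.6, 0.3]
grip_width: 0.496
grip_force: 15.0
```

>>> step_arm:
  moves:
    - [0,0,0,0,0,0]
    - [0,0,0,0,0,0]
    - [0,0,0,0,0,0]
    - [0,0,0,0,0,0]
    - [0,0,0,0,0,0]

```text
clock: 19.98
position: [0.453, 0.0659, 0.0886]
tool_rot: [[-1.0, 0.0, -0.0], [0.0, 1.0, 0.0], [0.0, 0.0, -1.0]]
contact_force: [0.2, 0.6, -0.9]
grip_width: 0.497
grip_force: 15.0
```

>>> step_arm:
  moves:
    - [0,0,-0.15,0,0,0]
    - [0,0,-0.35,0,0,0]
    - [0,0,-0.55,0,0,0]
    - [0,0,-0.75,0,0,0]
    - [-0.03,-0.1,-0.8,0,0,0]

```text
clock: 20.4
position: [0.4611, 0.0492, 0.2541]
tool_rot: [[-1.0, -0.005, 0.008], [-0.005, 1.0, 0.004], [-0.008, 0.004, -1.0]]
contact_force: [1.6, -0.2, -1.5]
grip_width: 0.497
grip_force: 15.0
```

>>> step_arm:
  moves:
    - [-0.05,-0.18,0,0,0,0]
    - [-0.1,-0.36,0,0,0,0]
    - [-0.15,-0.54,0,0,0,0]
    - [-0.2,-0.72,0,0,0,0]
    - [-0.24,-0.88,0,0,0,0]

```text
clock: 20.82
position: [0.507, -0.1325, 0.2487]
tool_rot: [[-1.0, 0.001, 0.0], [0.001, 1.0, -0.0], [-0.0, -0.0, -1.0]]
contact_force: [-0.0, 0.0, -0.8]
grip_width: 0.495
grip_force: 15.0
```

>>> step_arm:
  moves:
    - [-0.03,-0.1,0,0,0,0]
    - [-0.06,-0.2,0,0,0,0]
    - [-0.08,-0.3,0,0,0,0]
    - [-0.08,-0.3,0,0,0,0]
    - [-0.08,-0.3,0,0,0,0]

```text
clock: 21.23
position: [0.5224, -0.1911, 0.2481]
tool_rot: [[-1.0, 0.003, -0.001], [0.003, 1.0, -0.0], [0.001, -0.0, -1.0]]
contact_force: [0.0, 0.6, -1.0]
grip_width: 0.499
grip_force: 15.0
```

>>> step_arm:
  moves:
    - [0,0,0.1,0,0,0]
    - [0,0,0.2,0,0,0]
    - [0,0,0.32,0,0,0]
    - [0,0,0.32,0,0,0]
    - [0,0,0.32,0,0,0]

```text
clock: 21.65
position: [0.5222, -0.1887, 0.1839]
tool_rot: [[-1.0, -0.001, -0.003], [-0.001, 1.0, 0.001], [0.003, 0.001, -1.0]]
contact_force: [0.4, -0.4, -0.4]
grip_width: 0.5
grip_force: 15.0
```

```bash
python3 - <<'E'
from rig import r
import cv2
from h import *
f=r.grab_frame("wrist");c=f["color"]
p=r.get_state()["position"];print(p)
print([w2px(f,[.5231+a,-.1907+b,.083]).round(1) for a,b in((0,0),(.03,0),(-.03,0),(0,.03),(0,-.03))])
print([w2px(f,p+[a,b,.0114]).round(1) for a,b in((0,0),(.023,0),(-.023,0),(0,.023),(0,-.023))])
cv2.imwrite("pics/w6.png",c[:,:,::-1])
E
```

```text
[ 0.52313593 -0.18931782  0.18510291]
[array([321.2, 253. ]), array([321.3, 297.1]), array([321.2, 206. ]), array([369., 253.]), array([273.4, 253. ])]
[array([324. , 348.1]), array([324., 401.]), array([324.1, 290.5]), array([386.2, 348. ]), array([261.9, 348.1])]
```

View pics/w6.png

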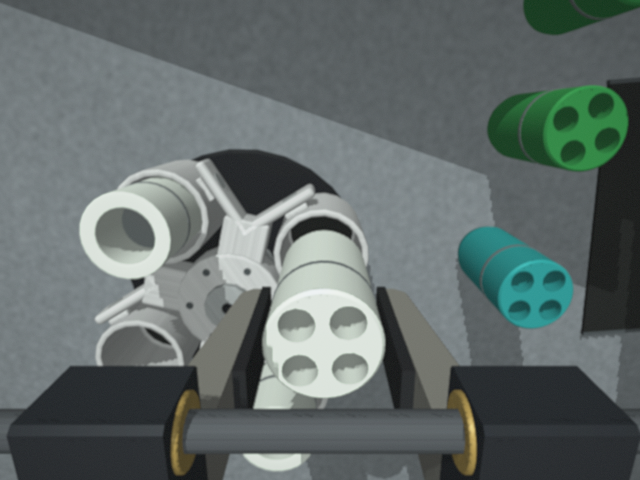

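The held four is centred at (324,345), and the bucket rim spans 274–368, as predicted. Lowering.

>>> step_arm:
  moves:
    - [0,-0.006,0.05,0,0,0]
    - [0,-0.006,0.1,0,0,0]
    - [0,-0.006,0.16,0,0,0]
    - [0,-0.006,0.22,0,0,0]
    - [0,-0.006,0.27,0,0,0]

```text
clock: 22.12
position: [0.5225, -0.1911, 0.129]
tool_rot: [[-1.0, 0.0, -0.001], [0.0, 1.0, 0.0], [0.001, 0.0, -1.0]]
contact_force: [-0.4, -0.9, -1.4]
grip_width: 0.495
grip_force: 15.0
```

>>> step_arm:
  moves:
    - [0,0,0.03,0,0,0]
    - [0,0,0.06,0,0,0]
    - [0,0,0.08,0,0,0]
    - [0,0,0.1,0,0,0]
    - [0,0,0.1,0,0,0]

```text
clock: 22.53
position: [0.5227, -0.1912, 0.1099]
tool_rot: [[-1.0, 0.0, -0.001], [0.0, 1.0, 0.0], [0.001, 0.0, -1.0]]
contact_force: [-0.4, -0.3, -0.9]
grip_width: 0.503
grip_force: 15.0
```

>>> step_arm:
  moves:
    - [0,0,0.005,0,0,0]
    - [0,0,0.01,0,0,0]
    - [0,0,0.015,0,0,0]
    - [0,0,0.02,0,0,0]
    - [0,0,0.02,0,0,0]

```text
clock: 22.95
position: [0.523, -0.1913, 0.1066]
tool_rot: [[-1.0, 0.0, 0.0], [0.0, 1.0, 0.0], [-0.0, 0.0, -1.0]]
contact_force: [-0.2, -0.3, -1.4]
grip_width: 0.497
grip_force: 15.0
```

>>> step_arm:
  moves:
    - [0,0,0.003,0,0,0]
    - [0,0,0.006,0,0,0]
    - [0,0,0.009,0,0,0]
    - [0,0,0.009,0,0,0]
    - [0,0,0.009,0,0,0]

```text
clock: 23.37
position: [0.5233, -0.1913, 0.1056]
tool_rot: [[-1.0, 0.0, 0.001], [0.0, 1.0, 0.0], [-0.001, 0.0, -1.0]]
contact_force: [-1.8, 1.0, 5.7]
grip_width: 0.501
grip_force: 15.0
```

>>> step_arm:
  moves:
    - [0,0,-0.005,0,0,0]
    - [0,0,-0.005,0,0,0]
    - [0,0,-0.005,0,0,0]
    - [0,0,-0.005,0,0,0]
    - [0,0,-0.005,0,0,0]
  fingers: 0.8

```text
clock: 23.78
position: [0.5229, -0.1913, 0.1057]
tool_rot: [[-1.0, 0.0, -0.0], [0.0, 1.0, -0.0], [0.0, -0.0, -1.0]]
contact_force: [0.3, -0.1, -0.1]
grip_width: 0.802
grip_force: 0.0
```

>>> step_arm:
  moves:
    - [0,0,-0.1,0,0,0]
    - [0,0,-0.2,0,0,0]
    - [0,0,-0.35,0,0,0]
    - [0,0,-0.5,0,0,0]
    - [0,0,-0.53,0,0,0]

```text
clock: 24.2
position: [0.5251, -0.1925, 0.2162]
tool_rot: [[-1.0, 0.001, 0.007], [0.001, 1.0, -0.002], [-0.007, -0.002, -1.0]]
contact_force: [0.1, -0.8, 0.4]
grip_width: 0.802
grip_force: 0.0
```

>>> step_arm:
  moves:
    - [0.01,0.2,0,0,0,0]
    - [0.02,0.4,0,0,0,0]
    - [0.03,0.6,0,0,0,0]
    - [0.04,0.8,0,0,0,0]
    - [0.05,1.0,0,0,0,0]
  fingers: 1

```text
clock: 24.62
position: [0.5123, 0.0104, 0.2115]
tool_rot: [[-1.0, 0.001, -0.0], [0.001, 1.0, 0.0], [0.0, 0.0, -1.0]]
contact_force: [0.5, 0.1, 0.6]
grip_width: 0.998
grip_force: 0.0
```

>>> step_arm:
  moves:
    - [0.01,0.19,0,0,0,0]
    - [0.02,0.38,0,0,0,0]
    - [0.02,0.56,0,0,0,0]
    - [0.02,0.75,0,0,0,0]
    - [0.02,0.75,0,0,0,0]

```text
clock: 25.03
position: [0.5077, 0.1674, 0.2111]
tool_rot: [[-1.0, -0.011, -0.001], [-0.011, 1.0, 0.003], [0.001, 0.003, -1.0]]
contact_force: [0.3, 0.9, 0.6]
grip_width: 0.998
grip_force: 0.0
```

>>> step_arm:
  moves:
    - [0,0,0,0,0,0]
    - [0,0,0,0,0,0]
    - [0,0,0,0,0,0]
    - [0,0,0,0,0,0]
    - [0,0,0,0,0,0]

```text
clock: 25.45
position: [0.5092, 0.1573, 0.2118]
tool_rot: [[-1.0, 0.003, 0.0], [0.003, 1.0, -0.0], [-0.0, -0.0, -1.0]]
contact_force: [-0.5, -0.1, -0.5]
grip_width: 0.999
grip_force: 0.0
```

>>> step_arm:
  moves:
    - [0,0,0.14,0,0,0]
    - [0,0,0.29,0,0,0]
    - [0,0,0.44,0,0,0]
    - [0,0,0.56,0,0,0]
    - [0,0,0.613,0,0,0]

```text
clock: 25.87
position: [0.5074, 0.1573, 0.0864]
tool_rot: [[-1.0, 0.001, -0.004], [0.001, 1.0, -0.002], [0.004, -0.002, -1.0]]
contact_force: [-0.8, 0.8, 0.5]
grip_width: 1.0
grip_force: 0.0
```

>>> step_arm:
  moves:
    - [0,0,0,0,0,0]
    - [0,0,0,0,0,0]
    - [0,0,0,0,0,0]
    - [0,0,0,0,0,0]
    - [0,0,0,0,0,0]

```text
clock: 26.28
position: [0.5099, 0.159, 0.0906]
tool_rot: [[-1.0, 0.0, 0.002], [0.0, 1.0, 0.001], [-0.002, 0.001, -1.0]]
contact_force: [-0.6, -0.1, -0.7]
grip_width: 0.997
grip_force: 0.0
```

>>> step_arm:
  moves:
    - [0,0,0,0,0,0]
    - [0,0,0,0,0,0]
    - [0,0,0,0,0,0]
    - [0,0,0,0,0,0]
    - [0,0,0,0,0,0]
  fingers: 0.35

```text
clock: 26.7
position: [0.509, 0.1587, 0.0892]
tool_rot: [[-1.0, 0.0, 0.0], [0.0, 1.0, 0.0], [-0.0, 0.0, -1.0]]
contact_force: [-0.2, -0.1, -0.1]
grip_width: 0.661
grip_force: 0.0
```

>>> step_arm:
  moves:
    - [0,0,0,0,0,0]
    - [0,0,0,0,0,0]
    - [0,0,0,0,0,0]
    - [0,0,0,0,0,0]
    - [0,0,0,0,0,0]

```text
clock: 27.12
position: [0.509, 0.1587, 0.0892]
tool_rot: [[-1.0, 0.0, -0.0], [0.0, 1.0, -0.0], [0.0, -0.0, -1.0]]
contact_force: [0.2, 0.6, -0.5]
grip_width: 0.495
grip_force: 15.0
```

>>> step_arm:
  moves:
    - [0,0,0,0,0,0]
    - [0,0,0,0,0,0]
    - [0,0,0,0,0,0]
    - [0,0,0,0,0,0]
    - [0,0,0,0,0,0]

```text
clock: 27.53
position: [0.509, 0.1587, 0.0891]
tool_rot: [[-1.0, 0.0, -0.0], [0.0, 1.0, -0.0], [0.0, -0.0, -1.0]]
contact_force: [0.3, 1.3, -1.1]
grip_width: 0.497
grip_force: 15.0
```

>>> step_arm:
  moves:
    - [0,0,-0.15,0,0,0]
    - [0,0,-0.35,0,0,0]
    - [0,0,-0.55,0,0,0]
    - [0,0,-0.75,0,0,0]
    - [-0.02,-0.1,-0.8,0,0,0]

```text
clock: 27.95
position: [0.5151, 0.143, 0.2552]
tool_rot: [[-1.0, -0.005, 0.008], [-0.005, 1.0, 0.006], [-0.008, 0.006, -1.0]]
contact_force: [0.7, 0.7, -1.0]
grip_width: 0.495
grip_force: 15.0
```

>>> step_arm:
  moves:
    - [-0.036,-0.19,0,0,0,0]
    - [-0.072,-0.38,0,0,0,0]
    - [-0.108,-0.57,0,0,0,0]
    - [-0.144,-0.76,0,0,0,0]
    - [-0.18,-0.95,0,0,0,0]

```text
clock: 28.37
position: [0.5487, -0.0531, 0.2493]
tool_rot: [[-1.0, -0.0, 0.0], [-0.0, 1.0, 0.0], [-0.0, 0.0, -1.0]]
contact_force: [1.2, 0.6, -0.9]
grip_width: 0.493
grip_force: 15.0
```

>>> step_arm:
  moves:
    - [-0.036,-0.19,0,0,0,0]
    - [-0.072,-0.38,0,0,0,0]
    - [-0.108,-0.57,0,0,0,0]
    - [-0.144,-0.76,0,0,0,0]
    - [-0.18,-0.95,0,0,0,0]

```text
clock: 28.78
position: [0.5847, -0.2431, 0.2489]
tool_rot: [[-1.0, 0.0, -0.0], [0.0, 1.0, 0.0], [0.0, 0.0, -1.0]]
contact_force: [0.6, 1.1, -1.6]
grip_width: 0.497
grip_force: 15.0
```

>>> step_arm:
  moves:
    - [-0.03,-0.15,0,0,0,0]
    - [-0.06,-0.3,0,0,0,0]
    - [-0.063,-0.363,0,0,0,0]
    - [-0.063,-0.363,0,0,0,0]
    - [-0.063,-0.363,0,0,0,0]

```text
clock: 29.2
position: [0.5969, -0.3137, 0.2485]
tool_rot: [[-1.0, 0.001, -0.001], [0.001, 1.0, 0.001], [0.001, 0.001, -1.0]]
contact_force: [-0.4, 0.2, -1.3]
grip_width: 0.494
grip_force: 15.0
```

>>> step_arm:
  moves:
    - [0,0,0.1,0,0,0]
    - [0,0,0.2,0,0,0]
    - [0,0,0.32,0,0,0]
    - [0,0,0.32,0,0,0]
    - [0,0,0.32,0,0,0]

```text
clock: 29.62
position: [0.5974, -0.3112, 0.1844]
tool_rot: [[-1.0, -0.002, -0.002], [-0.002, 1.0, 0.002], [0.002, 0.002, -1.0]]
contact_force: [0.3, -0.3, -1.2]
grip_width: 0.497
grip_force: 15.0
```

```bash
python3 - <<'E'
from rig import r
import cv2
from h import *
f=r.grab_frame("wrist");c=f["color"]
p=r.get_state()["position"];print(p)
print([w2px(f,[.5977+a,-.3139+b,.083]).round(1) for a,b in((0,0),(.03,0),(-.03,0),(0,.03),(0,-.03))])
print([w2px(f,p+[a,b,.011]).round(1) for a,b in((0,0),(.023,0),(-.023,0),(0,.023),(0,-.023))])
cv2.imwrite("pics/w7.png",c[:,:,::-1])
E
```

```text
[ 0.59821522 -0.31228655  0.18592498]
[array([319.9, 251.7]), array([319.9, 295.8]), array([319.8, 204.8]), array([367.6, 251.8]), array([272.1, 251.7])]
[array([322.8, 347.6]), array([322.7, 400.5]), array([322.9, 290.1]), array([384.9, 347.6]), array([260.6, 347.6])]
```

View pics/w7.png

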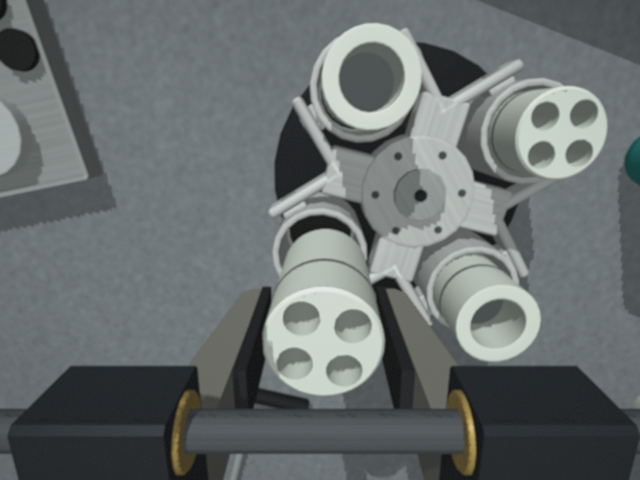

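The view shows singles opposite each other, one four seated, and the last four at (324,342) over the remaining bucket (rim 273–367, as predicted). Lowering.

>>> step_arm:
  moves:
    - [0,-0.004,0.05,0,0,0]
    - [0,-0.004,0.1,0,0,0]
    - [0,-0.004,0.16,0,0,0]
    - [0,-0.004,0.22,0,0,0]
    - [0,-0.004,0.27,0,0,0]

```text
clock: 30.08
position: [0.597, -0.3144, 0.1294]
tool_rot: [[-1.0, 0.0, -0.001], [0.0, 1.0, 0.001], [0.001, 0.001, -1.0]]
contact_force: [0.0, 0.1, -1.9]
grip_width: 0.495
grip_force: 15.0
```

>>> step_arm:
  moves:
    - [0,0,0.03,0,0,0]
    - [0,0,0.06,0,0,0]
    - [0,0,0.08,0,0,0]
    - [0,0,0.1,0,0,0]
    - [0,0,0.1,0,0,0]

```text
clock: 30.5
position: [0.5972, -0.3147, 0.1104]
tool_rot: [[-1.0, 0.0, -0.001], [0.0, 1.0, 0.0], [0.001, 0.0, -1.0]]
contact_force: [0.0, 0.7, -1.1]
grip_width: 0.493
grip_force: 15.0
```

>>> step_arm:
  moves:
    - [0,0,0.005,0,0,0]
    - [0,0,0.01,0,0,0]
    - [0,0,0.015,0,0,0]
    - [0,0,0.02,0,0,0]
    - [0,0,0.02,0,0,0]

```text
clock: 30.92
position: [0.5975, -0.3147, 0.1072]
tool_rot: [[-1.0, 0.0, 0.0], [0.0, 1.0, 0.0], [-0.0, 0.0, -1.0]]
contact_force: [0.1, 0.3, -0.1]
grip_width: 0.494
grip_force: 15.0
```

>>> step_arm:
  moves:
    - [0,0,0.003,0,0,0]
    - [0,0,0.006,0,0,0]
    - [0,0,0.009,0,0,0]
    - [0,0,0.009,0,0,0]
    - [0,0,0.009,0,0,0]

```text
clock: 31.33
position: [0.5979, -0.3148, 0.1061]
tool_rot: [[-1.0, 0.0, 0.001], [0.0, 1.0, -0.0], [-0.001, -0.0, -1.0]]
contact_force: [-0.2, -0.0, 5.3]
grip_width: 0.493
grip_force: 15.0
```

Seated at z 0.106 as expected. I'll release, back off and check.

>>> step_arm:
  moves:
    - [0,0,-0.005,0,0,0]
    - [0,0,-0.005,0,0,0]
    - [0,0,-0.005,0,0,0]
    - [0,0,-0.005,0,0,0]
    - [0,0,-0.005,0,0,0]
  fingers: 0.8

```text
clock: 31.75
position: [0.5974, -0.3147, 0.1061]
tool_rot: [[-1.0, 0.0, -0.0], [0.0, 1.0, 0.0], [0.0, 0.0, -1.0]]
contact_force: [0.3, -0.3, -0.3]
grip_width: 0.798
grip_force: 0.0
```

>>> step_arm:
  moves:
    - [0,0,-0.1,0,0,0]
    - [0,0,-0.2,0,0,0]
    - [0,0,-0.35,0,0,0]
    - [0,0,-0.5,0,0,0]
    - [0,0,-0.65,0,0,0]

```text
clock: 32.17
position: [0.5972, -0.3147, 0.2374]
tool_rot: [[-1.0, 0.0, -0.001], [0.0, 1.0, 0.0], [0.001, 0.0, -1.0]]
contact_force: [0.1, -0.5, -0.2]
grip_width: 0.799
grip_force: 0.0
```

>>> step_arm:
  moves:
    - [0.1,0.17,0,0,0,0]
    - [0.2,0.34,0,0,0,0]
    - [0.3,0.51,0,0,0,0]
    - [0.4,0.68,0,0,0,0]
    - [0.5,0.85,0,0,0,0]

```text
clock: 32.58
position: [0.4963, -0.1433, 0.2362]
tool_rot: [[-1.0, 0.0, 0.0], [0.0, 1.0, 0.0], [-0.0, 0.0, -1.0]]
contact_force: [0.1, 0.8, 0.7]
grip_width: 0.8
grip_force: 0.0
```

>>> step_arm:
  moves:
    - [0,0.18,0,0,0,0]
    - [0,0.36,0,0,0,0]
    - [0,0.54,0,0,0,0]
    - [0,0.7,0,0,0,0]
    - [0,0.7,0,0,0,0]

```text
clock: 33.0
position: [0.4974, 0.0023, 0.2363]
tool_rot: [[-1.0, -0.009, -0.0], [-0.009, 1.0, 0.003], [0.0, 0.003, -1.0]]
contact_force: [-0.3, -0.6, -0.7]
grip_width: 0.797
grip_force: 0.0
```

```bash
python3 - <<'E'
from rig import r
import cv2
from h import *
f=r.grab_frame("top");c=f["color"]
print(r.get_state()["position"])
for q in([.4988,-.2896,.129],[.622,-.215,.129],[.5231,-.1907,.117],[.5977,-.3139,.117]):print(w2px(f,q).round(1))
cv2.imwrite("pics/t9.png",cv2.resize(c[110:340,130:530,::-1],None,fx=2,fy=2,interpolation=cv2.INTER_CUBIC))
E
```

```text
[ 0.49748805 -0.00116984  0.23633629]
[493.2 295.2]
[447.4 220.7]
[431.7 279.9]
[504.1 236.8]
```

View pics/t9.png

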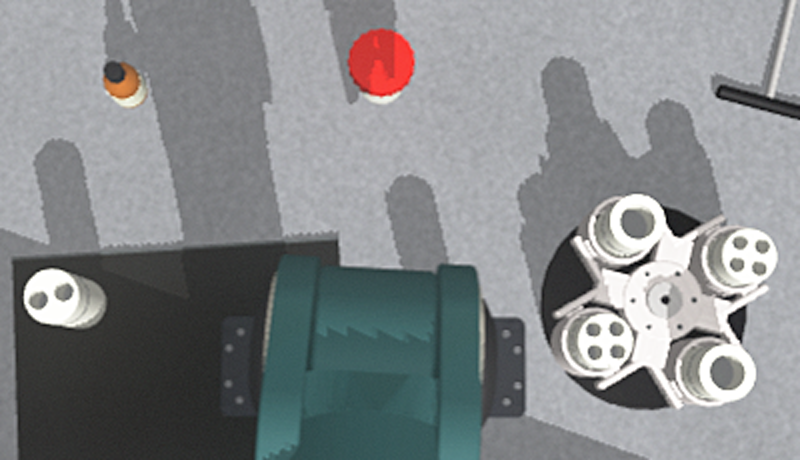

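The top view puts the four seated tops at about (448,221), (504,236), (493,296) and (431,280). All four match the fully seated predictions, and the odd insert and pot haven't moved.

```bash
python3 -c "
from rig import r
print(r.hand_in())"
```

```text
the job is handed in; nothing more can be done
None
```

All four inserts are seated upright in the buckets, the singles opposite each other and the fours opposite each other; the two-hole insert and the pot were not moved, and I handed the job in at about 33 s.

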